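# Unclamp the ball tray and present it to the inspection camera

## Task

Turn the orange wing nut on the dock counter-clockwise to its stop, so that its steel clip swings off the tray, then lift the teal tray out by its blue grip without tipping the loose steel ball out of its pocket. Carry it to the white upward-looking camera and hold it level and still in the air, with the pocket centred over the camera's glass and the tray's underside about 4 cm above the glass. Finish while still holding it there, and leave the other things on the bench where they are.

Things in the scene. Friction and masses are not known exactly. Their poses are not given: they have to be found in the camera images.
- dock: Fixed dock: grey base plate 215 x 104 x 10 mm, with black rails 6 mm higher round a nest for the tray. Origin on the bench under the nest's centre; the plate reaches from x = -80 to +135 mm. Its x axis points from the nest to the wing nut's axis, 100 mm from the origin; z up. Place and yaw vary; it may be left or right of the camera.
- nut_grip (a point): On the wing nut's vertical turning axis at the height to grip, 50 mm above the bench. Wing: upright orange plate 40 mm long, 12 mm thick, 27 to 62 mm above the bench, over a flat steel clip 14 mm wide. The frame turns with the nut: the clip points along -x, to 46 mm from the axis; the wing's length runs along the diagonal (1,-1) of its x, y, so fingers close along the diagonal (1,1).
- nut (a joint): Turn of the captive wing nut in rad: 0 = clamped (clip over the end of the tray, 2 mm above it), grows counter-clockwise seen from above, hard stop at 1.5 (clip sideways; it is clear of the tray from about 1.0). Starts between 0 and 0.12, does not rise as it turns, friction about 0.05 N m, stays where it is left. When clamped the clip points along the dock's -x.
- tray: Loose teal plastic tray 130 (x) x 80 (y) x 10 mm, about 0.2 kg, in the nest, underside 10 mm above the bench, 2 mm play. Origin at the centre of its underside, z up; x points to the clamped end. Round pocket 38 mm wide, 3 mm deep in its top at x = +20 mm. Upright blue grip plate, 40 mm long in x, 14 mm thick in y, 10 to 52 mm above the underside, centred at x = -30 mm.
- tray_grip (a point): Point in the middle of the blue grip plate, 36 mm above the tray's underside; its axes are the tray's (fingers close along y).
- tray_pocket (a point): Centre of the pocket, 20 mm above the tray's underside, where the ball's centre is when the ball lies in the middle.
- ball_center (a point): Centre of the loose polished steel ball, 26 mm across, 0.07 kg, which rolls up to about 10 mm off centre in the pocket and jumps out when the tray is tipped by some 35 deg or jerked.
- reader: Fixed upward-looking inspection camera: white box 110 x 110 mm, 46 mm high, with a black round collar 72 mm across and glass on top. Origin under its centre on the bench.
- reader_glass (a point): Centre of the camera's glass, 50 mm above the bench, the highest point of the camera.
- tip_box: Bystander: blue box of pipette tips with a clear lid, 130 x 85 x 70 mm. Origin at the centre of its underside.
- bench_timer: Bystander: white bench timer 64 x 64 x 22 mm. Origin at the centre of its underside.
- label_roll: Bystander: white roll of labels, 58 mm across, 24 mm high. Origin at the centre of its underside.
Things that resemble listed ones, but are neither listed nor needed, are in the scene too. Of the things shaped like the dock, the grey one is meant.

How it is judged:
By the outcome, as a careful person would: the job done as asked, in the order asked, and still so for the second after the job is handed in, while the arm keeps its last pose, push and grip.
It also fails if it takes over 56 s, if anything falls off the work surface, if the arm or the gripper's body presses on something with over 40 N, if the wrist force passes 120 N, or if a joint passes its speed limit or range.

## Robot

A 6-joint arm with a two-finger parallel gripper is mounted at the origin on a cart in front of the work surface, level with it; the furniture and walls round the work are solid. World frame = base frame: x ahead of the robot, y to its left, z up, the work surface at z = 0. Lengths are in m, angles in rad, forces in N, time in s.
With the tool pointing down it reaches from about 0.275 to 0.825 m from the base axis. Payload 5.2 kg.
Tool frame: the origin (TCP) lies midway between the tips of the shut fingers; the grasp point (between the pads) lies 19 mm behind it (bot.tcp_to_grasp is the distance from the TCP to the grasp point, in m); z points along the fingers, y is the direction in which the jaws open and shut (so a half turn about z gives the same grasp; the last joint's range is limited). The gripper opens to 93 mm and grips with 3 to 60 N. Pads are 15 mm wide; open, the fingers measure 128 mm over their backs; the gripper's body (75 mm by 188 mm) begins 65 mm behind the grasp point.
Start: joints at [-1.309, 0.259, 1.535, -0, 1.348, -0.203], TCP at [0.247, -0.492, 0.184] pointing down, gripper open.
Joint ranges: [-3.14, 3.14], [-0.91, 2.08], [0.19, 2.58], [-1.22, 4.36], [0.22, 2.71], [-3.12, 3.12]. Speed limits (rad/s): [2.57, 2.57, 3.14, 3.14, 3.14, 3.14].

## Interface

Orientations are given as a unit quaternion [x, y, z, w].
In Python, from rig import bot gives the robot as it stands. The module is installed in compiled form; this text tells all that it offers.
- The arm moves only by the tool move_arm, never from a script. Its argument "plan" is a list of rows, each an object with "translation": the shift along the tool's x, y, z in units of 60 mm (1.0 is 60 mm), a list of three; "twist": the turn, a rotation vector about the tool's x, y, z in degrees, a list of three. A call has 1 to 8 rows; each row shifts and turns the commanded pose from where the row before left it, along the tool's axes as they then stand; what a row does not reach is not made up. A row lasts 1/8 s, in which the tool goes at most 62.5 mm and 10.7 degrees, less where a joint would pass 70% of its speed; a pose out of reach is approached as far as the arm can. A call is refused whole if a number of a shift passes 1 or a number of a turn 10.7, either way. A call with a gripper value outside its range is refused whole. "hand" is the gripper's target within -1 to 1 (shut at 1, half-way at 0, fully open at -1), set as the call begins (left out, the last holds). The fingers move at their own pace and stop on an object; "force" is the grip in N (left out, the last holds). Time passes only in rows, so rows that do not move let the fingers close. It gives the time, the measured TCP pose, the force and the opening at its end, in the units of the state.
- bot.sense(): the state, without advancing time (a new reading comes with each control period).
- bot.read_camera(name): name is "scene" or "side" or "wrist"; returns the picture (384x512x3 uint8, red, green, blue); there is no depth.
- bot.camera_model(name): a dict with "fx", "fy", "cx", "cy" (pixels), "R" (3x3) and "t" (3): a world point X has camera coordinates R X + t; the wrist camera has in their place "tool_from_camera" (4x4, takes a point from camera to tool coordinates, whose origin is the TCP and whose axes are the flange's). Camera axes: x right, y down, z forward; pixel columns grow to the right and rows downward; lengths in m; the calibration is good to about 2 mm. The wrist camera is an equidistant fisheye: a pixel r from the principal point sees the ray r / f radians off the axis. A picture is of the moment at which its call begins: read the wrist's pose just before it. camera_model takes no time and is no camera call.
- bot.hand_in(): hands the job in, once; it reports no verdict.
The state is a dict: "time": time; "joints": joint angles; "joint_velocities": joint speeds; "effort": joint torques, N m; "ee_pos": TCP position; "orientation": TCP orientation; "ft_force": force on the tool from outside, world axes, zero at the start; "moment": the same for the moment, N m; "gripper_width": finger opening in m.
Only numpy, scipy, OpenCV 4.12 (cv2) and the standard library are available. Lean on these libraries where they do the work, as an engineer would, in place of code of your own. Each camera call takes 0.05 s, during which the arm holds its last target.

## Working session

There is one attempt and no reset: what is moved stays moved. The work goes in short steps, Python scripts to look and compute and a tool call to move; the robot and the scene stay as the last step left them, time stands still between calls to the robot, and variables do not carry over. Pictures are saved under pics/ and viewed, and the job is handed in when it is done.

Besides the shell and the picture viewer there is one more tool, called as name([rows], argument=value, ...), one row to a line, values as JSON. move_arm: Moves the arm, as the interface text tells. Its arguments: {"type":"object","properties":{"plan":{"type":"array","items":{"type":"object","properties":{"translation":{"type":"array","items":{"type":"number"}},"twist":{"type":"array","items":{"type":"number"}}}}},"hand":{"type":"number"},"force":{"type":"number"}},"required":["plan"]}

```bash
mkdir -p pics
python3 - <<'E'
from rig import bot
import cv2,numpy as np
print(bot.sense())
for n in ["scene","side","wrist"]:
    im=bot.read_camera(n); cv2.imwrite(f"pics/{n}0.png",im[:,:,::-1]); np.save(f"{n}0.npy",im)
    print(n,bot.camera_model(n))
E
```

```text
{'time': 0.0, 'joints': array([-1.30883240e+00,  2.59346833e-01,  1.53607687e+00,  3.45438501e-05,
        1.34799490e+00, -2.02803450e-01]), 'joint_velocities': array([-5.67694372e-05, -1.53639361e-03, -1.40164520e-04,  7.21188409e-04,
       -1.24050532e-03, -1.44993084e-03]), 'effort': array([ 2.40938942e-03, -4.37297809e+01, -2.83997977e+01,  7.20188068e-02,
        4.12342732e-02, -1.56324213e-04]), 'ee_pos': array([ 0.24639032, -0.49104857,  0.1836182 ]), 'orientation': array([ 9.73120678e-01,  2.30293968e-01, -1.01678841e-05, -9.13071880e-04]), 'ft_force': array([-0.32215582, -0.06379455,  0.06285548]), 'moment': array([ 0.01188899, -0.00835573, -0.02227509]), 'gripper_width': 0.09317182959998233}
scene {'fx': 456.2134036465611, 'fy': 456.2134036465611, 'cx': 255.37264437715206, 'cy': 189.76367149057367, 'R': array([[ 0.47324402, -0.8807724 , -0.0167357 ],
       [-0.62338454, -0.32140393, -0.71280518],
       [ 0.62244021,  0.34776356, -0.70116238]]), 't': array([-0.40433645,  0.3116552 ,  1.95179648])}
side {'fx': 471.61594391034885, 'fy': 471.61594391034885, 'cx': 256.7648055591506, 'cy': 188.84415317285556, 'R': array([[-0.97848996, -0.20535021, -0.01971508],
       [-0.06343546,  0.39044538, -0.91843799],
       [ 0.1962991 , -0.89743172, -0.39507337]]), 't': array([0.45076687, 0.14190649, 1.51586375])}
wrist {'fx': 297.3186396354542, 'fy': 297.3186396354542, 'cx': 260.3539634419021, 'cy': 192.89988373330849, 'tool_from_camera': array([[ 1.86176375e-04, -9.70671060e-01, -2.40411435e-01,
         6.57744112e-02],
       [ 9.99999634e-01,  3.81533029e-04, -7.66048263e-04,
         7.20370496e-04],
       [ 8.35305783e-04, -2.40411204e-01,  9.70670776e-01,
        -1.99888121e-01],
       [ 0.00000000e+00,  0.00000000e+00,  0.00000000e+00,
         1.00000000e+00]])}
```

View pics/scene0.png

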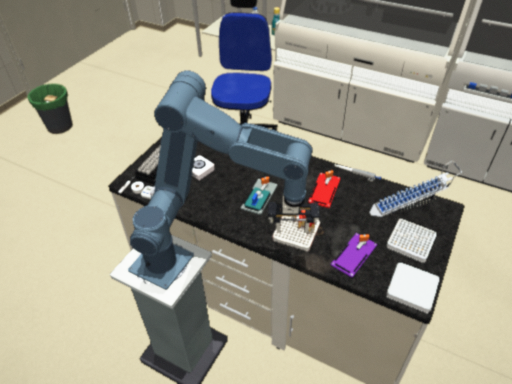

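View pics/side0.png

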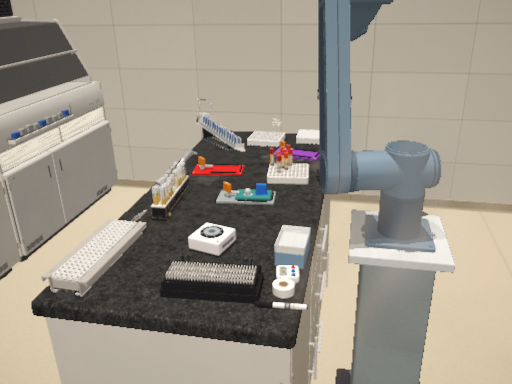

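View pics/wrist0.png

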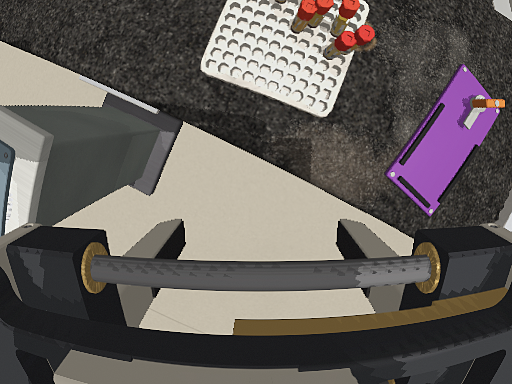

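Scene and side views show the grey dock with the teal tray at scene (262,193) / side (247,197) and the white reader at scene (202,167) / side (212,238). The purple and red docks are decoys.

```bash
cat > h.py <<'E'
from rig import bot
import cv2,numpy as np
from scipy.spatial.transform import Rotation as Ro
def ray(n,u,v,pose=None):
    m=bot.camera_model(n)
    if n!="wrist":
        d=m["R"].T@np.array([(u-m["cx"])/m["fx"],(v-m["cy"])/m["fy"],1]); return -m["R"].T@m["t"],d/np.linalg.norm(d)
    x,y=(u-m["cx"])/m["fx"],(v-m["cy"])/m["fy"]; r=np.hypot(x,y)+1e-12
    c=np.array([np.sin(r)*x/r,np.sin(r)*y/r,np.cos(r)]); T=m["tool_from_camera"]
    p,q=pose; R=Ro.from_quat(q).as_matrix()
    return R@T[:3,3]+p, R@(T[:3,:3]@c)
def plane(n,u,v,z,pose=None):
    o,d=ray(n,u,v,pose); return o+d*(z-o[2])/d[2]
def proj(n,X,pose=None):
    m=bot.camera_model(n); X=np.asarray(X,float)
    if n!="wrist":
        c=m["R"]@X+m["t"]; return np.array([m["cx"]+m["fx"]*c[0]/c[2],m["cy"]+m["fy"]*c[1]/c[2]])
    p,q=pose; T=m["tool_from_camera"]; R=Ro.from_quat(q).as_matrix()
    c=T[:3,:3].T@(R.T@(X-p)-T[:3,3]); s=np.hypot(c[0],c[1]); a=np.arctan2(s,c[2])
    return np.array([m["cx"]+m["fx"]*a*c[0]/s,m["cy"]+m["fy"]*a*c[1]/s])
E
python3 - <<'E'
from h import *
print(plane("side",247,197,.02),plane("scene",262,193,.02))
print(plane("side",212,231,.05),plane("scene",204,161,.05))
a=cv2.imread("pics/scene0.png")[130:270,170:380];b=cv2.imread("pics/side0.png")[150:270,170:340]
cv2.imwrite("pics/sc.png",cv2.resize(a,(800,533),interpolation=2));cv2.imwrite("pics/sd.png",cv2.resize(b,(800,565),interpolation=2))
E
```

```text
[ 0.5293778  -0.15292334  0.02      ] [ 0.55409149 -0.19824543  0.02      ]
[0.5629454  0.17705871 0.05      ] [0.59710327 0.16051486 0.05      ]
```

View pics/sc.png

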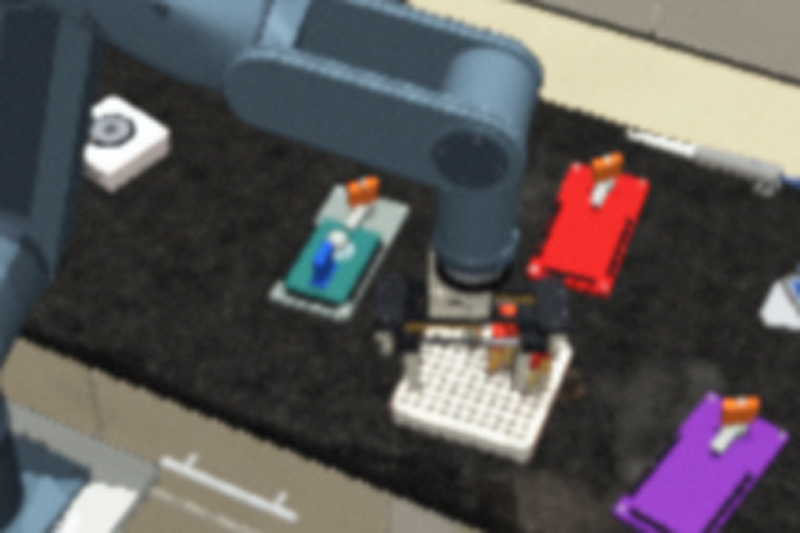

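View pics/sd.png

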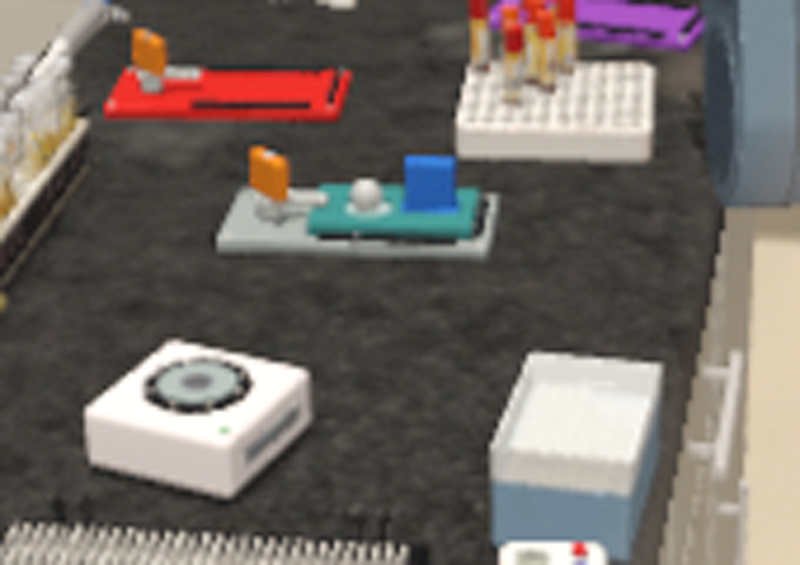

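```bash
cat >> h.py <<'E'
def blobs(im,c,box=None,amin=8):
    h=cv2.cvtColor(im,cv2.COLOR_RGB2HSV)
    lo,hi={"orange":((5,170,120),(20,255,255)),"blue":((105,150,60),(128,255,255)),"teal":((80,110,40),(100,255,255))}[c]
    m=cv2.inRange(h,lo,hi); 
    if box: k=np.zeros_like(m);k[box[1]:box[3],box[0]:box[2]]=1;m=m*k
    n,l,s,ce=cv2.connectedComponentsWithStats(m)
    return m,[(s[i][4],s[i][:4].tolist(),ce[i].round(2).tolist()) for i in range(1,n) if s[i][4]>=amin]
def tri(a,b):
    (o1,d1),(o2,d2)=a,b
    t=np.linalg.lstsq(np.stack([d1,-d2],1),o2-o1,rcond=None)[0]; p,q=o1+d1*t[0],o2+d2*t[1]
    return (p+q)/2,np.linalg.norm(p-q)
def tooldelta(dw,q):  # world delta -> tool units
    return Ro.from_quat(q).inv().apply(dw)/0.06
E
python3 - <<'E'
from h import *
A=np.load("scene0.npy");B=np.load("side0.npy")
P={}
for c in ["orange","blue","teal"]:
    a=blobs(A,c,(225,165,285,220))[1];b=blobs(B,c,(210,170,280,210))[1];print(c,a,b)
    a=max(a);b=max(b);P[c]=tri(ray("scene",*a[2]),ray("side",*b[2]));print(P[c])
d=P["orange"][0]-P["blue"][0];print(np.linalg.norm(d[:2]),np.degrees(np.arctan2(d[1],d[0])))
E
```

```text
orange [(np.int32(35), [261, 176, 8, 7], [265.0, 179.6])] [(np.int32(68), [223, 181, 8, 11], [226.46, 186.31])]
(array([ 0.61644587, -0.18134986,  0.0469574 ]), np.float64(0.00455050480501686))
blue [(np.int32(47), [252, 193, 6, 12], [254.4, 199.06])] [(np.int32(130), [256, 183, 11, 12], [261.0, 188.52])]
(array([ 0.48436788, -0.19438884,  0.03968236]), np.float64(0.00016101917376049055))
teal [(np.int32(230), [245, 188, 24, 22], [256.38, 199.52])] [(np.int32(210), [236, 189, 35, 12], [253.78, 195.32])]
(array([ 0.51134087, -0.1904458 ,  0.01100782]), np.float64(0.001587584698207453))
0.13272004377354366 5.638071630738418
```

move_arm([
  {"translation":[0.6,-0.375,0],"twist":[0,0,2.6]},
  {"translation":[0.6,-0.375,0]},
  {"translation":[0.6,-0.375,0]},
  {"translation":[0.6,-0.375,0]},
  {"translation":[0.6,-0.375,0]},
  {"translation":[0.6,-0.375,0]},
  {"translation":[0.6,-0.375,0]},
  {"translation":[0.6,-0.375,0]},
], hand=0)

```text
invalid input
```

move_arm([
  {"translation":[0,0,0],"twist":[0,0,9.2]},
  {"translation":[0,0,0],"twist":[0,0,9.2]},
  {"translation":[0,0,0]},
  {"translation":[0,0,0]},
])

```text
invalid input
```

```bash
cat >> h.py <<'E'
def snap(n,tag):
    s=bot.sense(); im=bot.read_camera(n); cv2.imwrite(f"pics/{tag}.png",im[:,:,::-1]); np.save(f"{tag}.npy",im)
    import pickle; pickle.dump((s["ee_pos"],s["orientation"]),open(tag+".pkl","wb"))
    return s,im
def load(tag):
    import pickle; return np.load(tag+".npy"),pickle.load(open(tag+".pkl","rb"))
E
python3 - <<'E'
from h import *
s,_=snap("wrist","w1");print(s["ee_pos"],s["orientation"],s["joints"],s["time"])
E
```

```text
[ 0.24643604 -0.49119666  0.18383153] [ 9.73114937e-01  2.30319012e-01 -3.01117779e-05 -6.86690857e-04] [-1.30878195e+00  2.59167278e-01  1.53578603e+00 -2.00339857e-05
  1.34801391e+00 -2.02792286e-01] 0.15
```

View pics/w1.png

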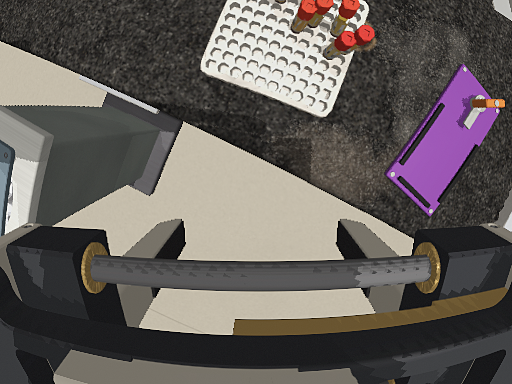

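The move was refused because every row needs both fields, so this picture is unchanged. I'll resend with both.

move_arm([
  {"translation":[0.6,-0.375,0],"twist":[0,0,0]},
  {"translation":[0.6,-0.375,0],"twist":[0,0,0]},
  {"translation":[0.6,-0.375,0],"twist":[0,0,0]},
  {"translation":[0.6,-0.375,0],"twist":[0,0,0]},
  {"translation":[0.6,-0.375,0],"twist":[0,0,0]},
  {"translation":[0.6,-0.375,0],"twist":[0,0,0]},
  {"translation":[0.6,-0.375,0],"twist":[0,0,0]},
  {"translation":[0.6,-0.375,0],"twist":[0,0,0]},
], hand=0)

```text
time: 1.2
ee_pos: [0.4238, -0.2004, 0.1844]
orientation: [0.973, 0.23, 0.0, 0.0]
ft_force: [0.1, 0.2, 0.1]
gripper_width: 0.0466
```

move_arm([
  {"translation":[0,0,0],"twist":[0,0,10.5]},
  {"translation":[0,0,0],"twist":[0,0,10.5]},
  {"translation":[0,0,0],"twist":[0,0,0]},
  {"translation":[0,0,0],"twist":[0,0,0]},
])

```text
time: 1.7
ee_pos: [0.4232, -0.2017, 0.1844]
orientation: [0.999, 0.051, -0.0, -0.0]
ft_force: [0.1, -0.6, 0.4]
gripper_width: 0.0465
```

Run:
```python
from h import *
s,_=snap("wrist","w2");print(s["ee_pos"],s["orientation"],s["joints"],s["time"])
```

```text
[ 0.42319083 -0.20170876  0.18438099] [ 9.98710141e-01  5.07744480e-02 -7.64461930e-05 -6.24687318e-05] [-6.83379131e-01  1.11308830e-01  1.71869904e+00 -1.00167351e-05
  1.31178199e+00  7.85827182e-01] 1.7
```

View pics/w2.png

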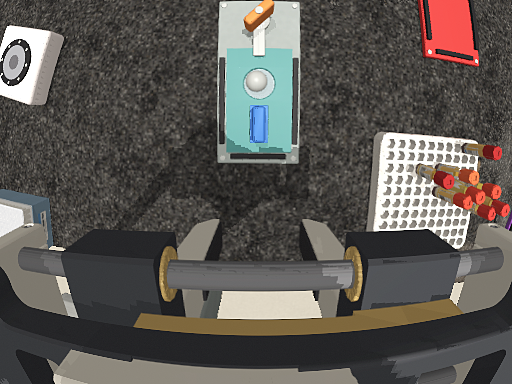

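The dock is nearly aligned with the image: wing nut at (259,13), ball (257,81), blue grip (259,124), reader glass (16,62). Measuring now.

Run:
```python
from h import *
im,p=load("w2")
def rect(m,z,name):
    c=max(cv2.findContours(m,cv2.RETR_EXTERNAL,cv2.CHAIN_APPROX_NONE)[0],key=cv2.contourArea)[:,0]
    X=np.array([plane("wrist",u,v,z,p)[:2] for u,v in c]).astype(np.float32)*1000
    (cx,cy),(w,h),a=cv2.minAreaRect(X); print(name,cx,cy,w,h,a); return X
m,b=blobs(im,"teal",(200,30,320,170));print(b)
T=rect(cv2.morphologyEx(m,cv2.MORPH_CLOSE,np.ones((15,15))),.02,"tray")
m2,b=blobs(im,"blue",(200,90,320,170));print(b);rect(m2,.062,"grip@62")
m3,b=blobs(im,"orange",(200,0,320,50));print(b);rect(m3,.062,"wing@62");rect(m3,.05,"wing50")
# dock screws/base: light grey
h=cv2.cvtColor(im,cv2.COLOR_RGB2HSV)
big=cv2.resize(im[0:180,190:330],(700,900)[::1],interpolation=2)
cv2.imwrite("pics/w2d.png",cv2.resize(im[0:170,200:320],(400,567),interpolation=2)[:,:,::-1])
cv2.imwrite("pics/w2r.png",cv2.resize(im[15:115,0:80],(480,600),interpolation=2)[:,:,::-1])
```

```text
[(np.int32(10), [254, 56, 10, 1], [258.5, 56.0]), (np.int32(9), [255, 68, 9, 1], [259.0, 68.0]), (np.int32(15), [227, 139, 2, 13], [227.13, 145.47]), (np.int32(8), [235, 145, 6, 2], [237.62, 145.25]), (np.int32(54), [259, 147, 24, 5], [269.98, 149.15]), (np.int32(9), [246, 148, 5, 4], [247.89, 149.44])]
tray 473.0633850097656 -190.02183532714844 44.25437545776367 67.72846984863281 5.438724040985107
[(np.int32(303), [250, 105, 17, 38], [256.64, 123.98])]
grip@62 485.5935974121094 -193.38177490234375 40.183876037597656 17.307714462280273 5.739908218383789
[(np.int32(231), [244, 3, 30, 29], [258.97, 18.39])]
wing@62 608.3037109375 -182.40858459472656 17.358102798461914 41.61360549926758 47.14411544799805
wing50 612.745849609375 -181.90957641601562 18.004444122314453 43.163185119628906 47.14420700073242
```

View pics/w2d.png

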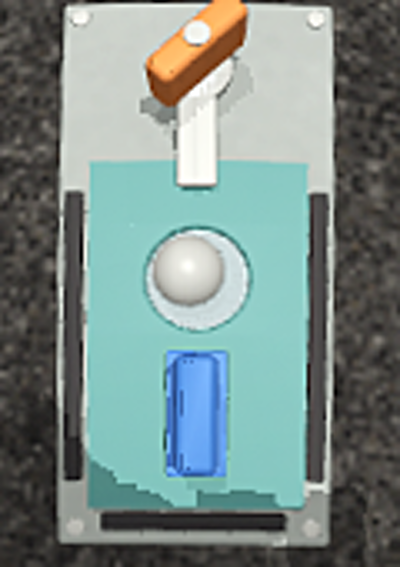

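View pics/w2r.png

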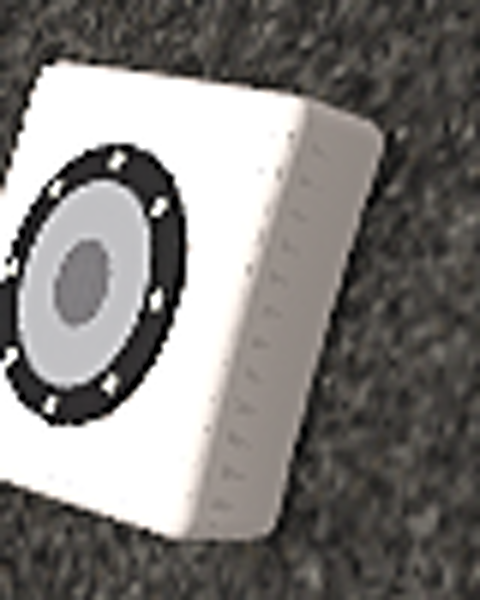

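Run:
```python
from h import *
im,p=load("w2")
P=lambda x,y,z,s=3.3333,ox=200,oy=0:plane("wrist",ox+(x+.5)/s-.5,oy+(y+.5)/s-.5,z,p)*1000
def yaw(a,b): d=b-a; return np.linalg.norm(d[:2]).round(1),np.degrees(np.arctan2(d[1],d[0])).round(2)
TL,TR,BR,BL=P(90,162,.02),P(307,165,.02),P(303,508,.02),P(87,500,.02)
print("tray c",(TL+TR+BR+BL)/4,yaw(BL,TL),yaw(BR,TR),yaw(TR,TL),yaw(BR,BL))
D=[P(68,8,.01),P(330,8,.01),P(327,545,.01),P(58,542,.01)]
print("dock",yaw(D[3],D[0]),yaw(D[2],D[1]),yaw(D[1],D[0]),sum(D)/4)
print("nutcap",P(197,33,.063),"grip top",P(195,414,.062),yaw(P(195,470,.062),P(195,355,.062)))
print("clip",yaw(P(197,185,.025),P(197,100,.025)))
for z in(.047,.05):
  c=P(83,283,z,6,0,15);print("reader",c)
b=P(188,270,.035);print("ball",b)
# reader via side
B=np.load("side0.npy")
```

```text
tray c [ 515.4127547  -190.75209485   20.        ] (np.float64(126.7), np.float64(5.12)) (np.float64(128.4), np.float64(5.38)) (np.float64(79.3), np.float64(94.9)) (np.float64(79.9), np.float64(93.66))
dock (np.float64(211.8), np.float64(4.84)) (np.float64(212.8), np.float64(5.47)) (np.float64(100.8), np.float64(95.72)) [ 541.48005711 -187.5911968    10.        ]
nutcap [ 614.04968741 -181.03750084   63.        ] grip top [ 485.23105842 -193.56809894   62.        ] (np.float64(37.4), np.float64(5.79))
clip (np.float64(33.1), np.float64(5.86))
reader [566.40523434 177.26106761  47.        ]
reader [565.71679867 173.94251088  50.        ]
ball [ 535.44459486 -185.79108086   35.        ]
```

move_arm([
  {"translation":[0.8,-0.005,0.1],"twist":[0,0,0]},
  {"translation":[0.8,-0.005,0.2],"twist":[0,0,0]},
  {"translation":[0.8,-0.005,0.3],"twist":[0,0,0]},
  {"translation":[0.8,-0.005,0.3],"twist":[0,0,8.9]},
  {"translation":[0,0,0],"twist":[0,0,8.9]},
  {"translation":[0,0,0],"twist":[0,0,8.9]},
  {"translation":[0,0,0],"twist":[0,0,8.9]},
  {"translation":[0,0,0],"twist":[0,0,8.9]},
], hand=0)

```text
time: 2.75
ee_pos: [0.6142, -0.1818, 0.1301]
orientation: [0.942, -0.334, -0.0, -0.0]
ft_force: [0.4, 0.3, -1.1]
gripper_width: 0.0467
```

move_arm([
  {"translation":[0,0,0],"twist":[0,0,0]},
  {"translation":[0,0,0],"twist":[0,0,0]},
  {"translation":[0,0,0],"twist":[0,0,0]},
])

```text
time: 3.12
ee_pos: [0.6143, -0.1817, 0.1304]
orientation: [0.943, -0.332, -0.0, -0.0]
ft_force: [-0.1, 0.1, 0.2]
gripper_width: 0.0463
```

Run:
```python
from h import *
s,im=snap("wrist","w3");p=(s["ee_pos"],s["orientation"]);print(p,s["joints"],s["time"])
for q in [(.614,-.181,.063),(.614,-.181,.05)]: print(proj("wrist",q,p), tooldelta(np.array(q)-p[0],p[1]))
```

```text
(array([ 0.61426702, -0.1816695 ,  0.13042528]), array([ 9.43347343e-01, -3.31806856e-01, -1.45797995e-05, -2.35633796e-05])) [-4.61426407e-01  4.56838707e-01  1.37938789e+00  4.47527434e-05
  1.30540078e+00  1.78579478e+00] 3.125
[259.33346528 193.81653613] [-0.01040721 -0.00587627  1.12375537]
[259.37822447 190.54553746] [-0.01039786 -0.00586873  1.34042203]
```

View pics/w3.png

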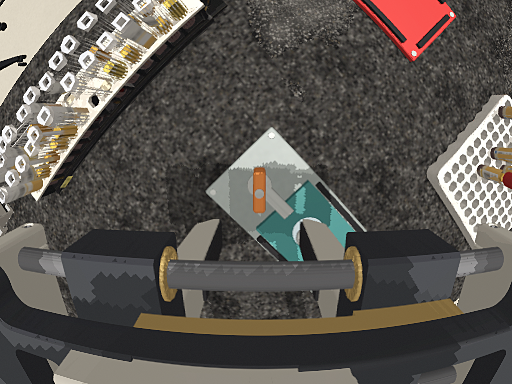

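The wing nut cap is at (259,194), where predicted, and the wing is aligned with the pads. Lowering onto it and gripping.

move_arm([
  {"translation":[-0.01,-0.006,0.4],"twist":[0,0,0]},
  {"translation":[0,0,0.4],"twist":[0,0,0]},
  {"translation":[0,0,0.4],"twist":[0,0,0]},
  {"translation":[0,0,0.3],"twist":[0,0,0]},
  {"translation":[0,0,0.1],"twist":[0,0,0]},
  {"translation":[0,0,0],"twist":[0,0,0]},
])

```text
time: 3.92
ee_pos: [0.6141, -0.181, 0.0345]
orientation: [0.943, -0.333, -0.0, 0.0]
ft_force: [0.5, 0.7, -0.6]
gripper_width: 0.0462
```

move_arm([
  {"translation":[0,0,0],"twist":[0,0,0]},
  {"translation":[0,0,0],"twist":[0,0,0]},
  {"translation":[0,0,0],"twist":[0,0,0]},
  {"translation":[0,0,0],"twist":[0,0,0]},
  {"translation":[0,0,0],"twist":[0,0,0]},
], hand=1, force=20)

```text
time: 4.55
ee_pos: [0.614, -0.181, 0.0345]
orientation: [0.943, -0.333, 0.0, 0.0]
ft_force: [-0.7, 0.5, -0.3]
gripper_width: 0.0023
```

The opening is 2 mm, which is less than the wing's 12 mm thickness. Checking what happened.

Run:
```python
from h import *
s,im=snap("wrist","w4");print(s)
s,im=snap("side","s4");
cv2.imwrite("pics/s4c.png",cv2.resize(im[150:250,180:320],(800,571),interpolation=2)[:,:,::-1])
```

```text
{'time': 4.55, 'joints': array([-4.60528610e-01,  5.42790640e-01,  1.48995559e+00, -1.61734130e-05,
        1.10876067e+00,  1.78861520e+00]), 'joint_velocities': array([ 6.07126349e-04,  4.98692886e-04,  1.34017274e-03, -1.03030518e-03,
        1.11316476e-03,  9.25385062e-05]), 'effort': array([ 2.44865165e-03, -5.61043346e+01, -2.51932991e+01, -2.12172446e-03,
       -8.03042552e-02,  3.22809165e-04]), 'ee_pos': array([ 0.61404815, -0.18095438,  0.03452257]), 'orientation': array([ 9.43031089e-01, -3.32704619e-01,  4.16849017e-05,  1.23762240e-05]), 'ft_force': array([-0.67700384,  0.48687491, -0.34533724]), 'moment': array([ 0.05575211, -0.00885428,  0.01623973]), 'gripper_width': 0.0023424208391210326}
```

View pics/w4.png

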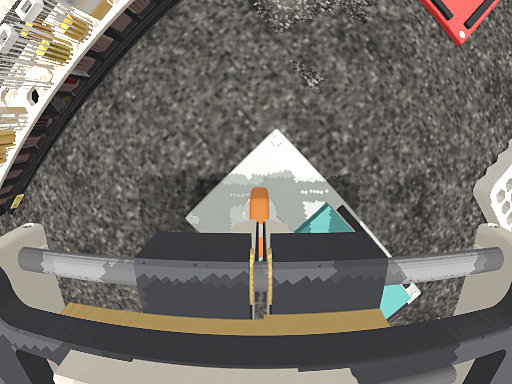

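View pics/s4c.png

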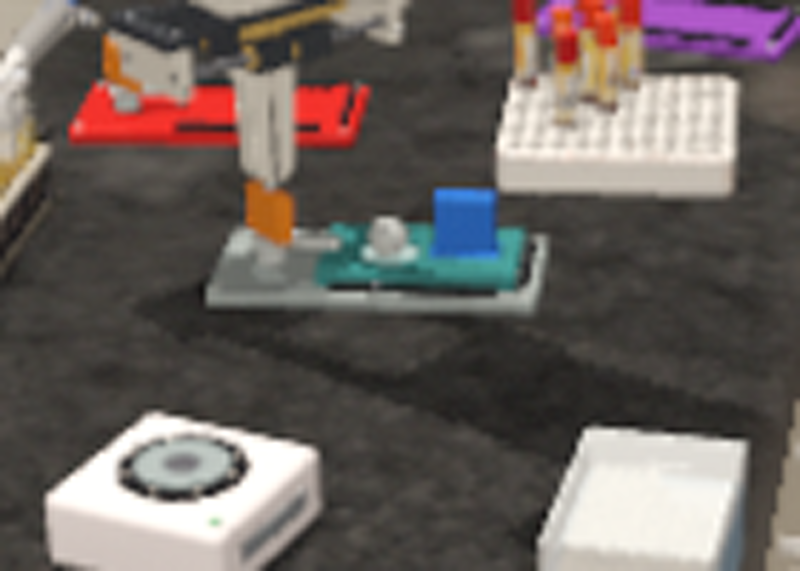

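Run:
```python
from h import *
for z in (0.0345,.062,.0535,.07): print(z,proj("side",(.614,-.181,z)),(proj("side",(.614,-.181,z))-[180,150])*5.714)
im,p=load("w4")
for z in (0.0345,.0535,.062): print(proj("wrist",(.614,-.181,z),p))
b=np.load("s4.npy");print(blobs(b,"orange",(210,170,245,210)),blobs(np.load("side0.npy"),"orange",(210,170,245,210)))
cv2.imwrite("pics/w4c.png",cv2.resize(im[170:320,200:320],(480,600),interpolation=2)[:,:,::-1])
s,im=snap("scene","c4");cv2.imwrite("pics/c4c.png",cv2.resize(im[150:240,220:320],(660,594),interpolation=2)[:,:,::-1])
```

```text
0.0345 [226.77022845 189.00276545] [267.24508534 222.8618018 ]
0.062 [226.44245992 182.29043547] [265.37221597 184.50754827]
0.0535 [226.54419798 184.37391627] [265.95354725 196.41255754]
0.07 [226.34635403 180.32229528] [264.82306694 173.26159525]
[259.61220752 216.19303853]
[259.54318992 225.45560389]
[259.50813533 230.17916097]
(array([[0, 0, 0, ..., 0, 0, 0],
       [0, 0, 0, ..., 0, 0, 0],
       [0, 0, 0, ..., 0, 0, 0],
       ...,
       [0, 0, 0, ..., 0, 0, 0],
       [0, 0, 0, ..., 0, 0, 0],
       [0, 0, 0, ..., 0, 0, 0]], shape=(384, 512), dtype=uint8), [(np.int32(64), [223, 182, 8, 10], [226.58, 186.64])]) (array([[0, 0, 0, ..., 0, 0, 0],
       [0, 0, 0, ..., 0, 0, 0],
       [0, 0, 0, ..., 0, 0, 0],
       ...,
       [0, 0, 0, ..., 0, 0, 0],
       [0, 0, 0, ..., 0, 0, 0],
       [0, 0, 0, ..., 0, 0, 0]], shape=(384, 512), dtype=uint8), [(np.int32(68), [223, 181, 8, 11], [226.46, 186.31])])
```

View pics/w4c.png

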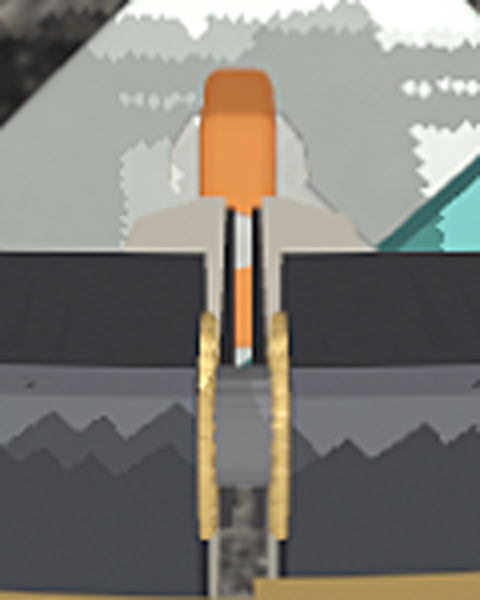

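View pics/c4c.png

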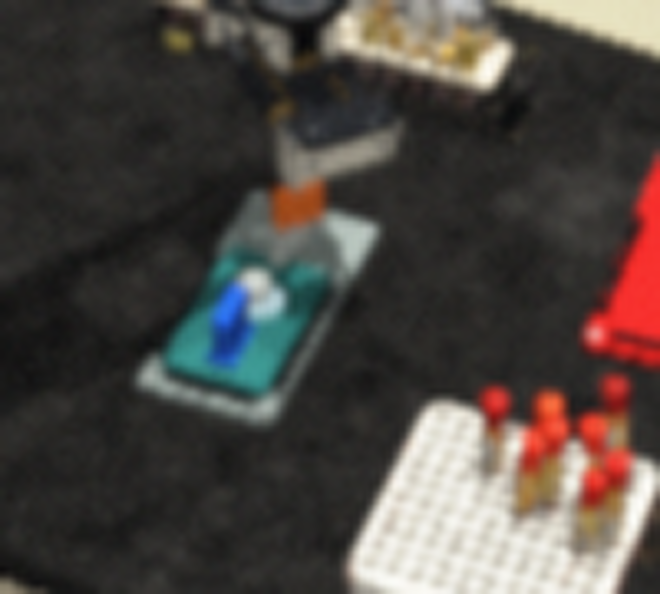

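All three views agree: the shut fingers ended just above the wing (side crop (270,185), about z 0.063). So the real tips are about 28 mm short of the reported TCP, and nothing was touched. I'll check `tcp_to_grasp`, reopen, and measure the tips.

move_arm([
  {"translation":[0,0,-0.2],"twist":[0,0,0]},
  {"translation":[0,0,0],"twist":[0,0,0]},
  {"translation":[0,0,0],"twist":[0,0,0]},
  {"translation":[0,0,0],"twist":[0,0,0]},
], hand=0)

```text
time: 5.2
ee_pos: [0.6139, -0.1809, 0.0463]
orientation: [0.943, -0.333, -0.0, -0.0]
ft_force: [0.5, -0.7, 0.1]
gripper_width: 0.0358
```

Run:
```python
from h import *
print(bot.tcp_to_grasp)
s,im=snap("wrist","w5");print(s["ee_pos"],s["gripper_width"],s["time"])
cv2.imwrite("pics/w5c.png",cv2.resize(im[160:310,160:360],(800,600),interpolation=2)[:,:,::-1])
s,im=snap("side","s5");cv2.imwrite("pics/s5c.png",cv2.resize(im[150:225,190:290],(800,600),interpolation=2)[:,:,::-1])
```

```text
0.0188
[ 0.61388208 -0.18088506  0.04631882] 0.03577693804201496 5.2
```

View pics/w5c.png

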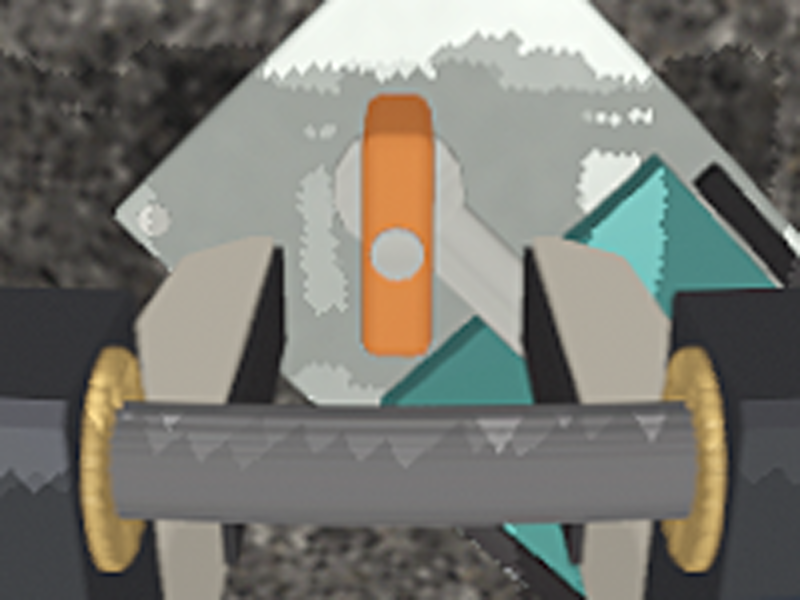

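View pics/s5c.png

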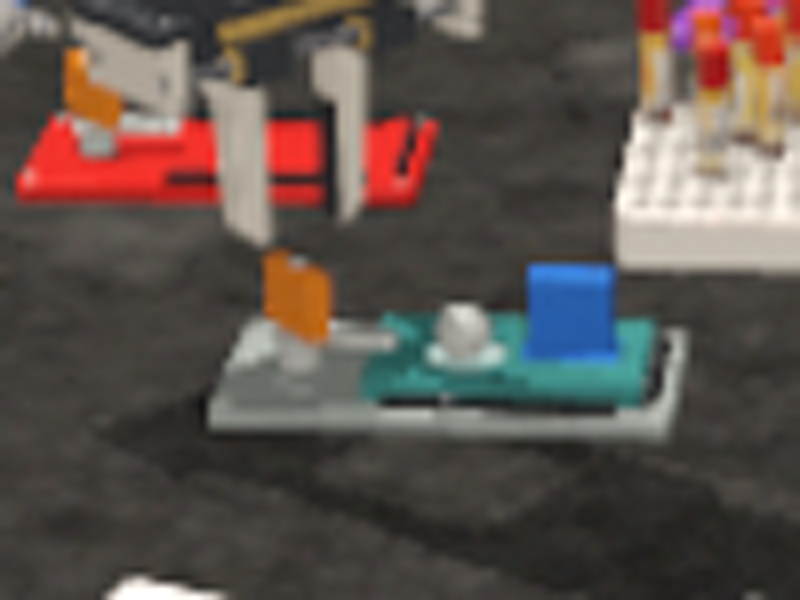

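Run:
```python
from h import *
im,p=load("w5"); c=np.array([.6139,-.1809]); u=np.array([np.cos(np.radians(51.3)),np.sin(np.radians(51.3))])
n=np.array([-u[1],u[0]])
for s in (1,-1):
  for k in(.018,.03):
   for w in (.0075,-.0075):
    for z in (.0465,.075,.085):
     print(s,k,w,z,((proj("side",[*(c+s*k*u+w*n),z])-[190,150])*8).round())
for t in (280,527):
  o,d=ray("wrist",160+t/4,160+240/4,p)
  # intersect plane y_tool = +-17.9mm
  R=Ro.from_quat(p[1]).as_matrix(); ol=R.T@(o-p[0]);dl=R.T@d
  yy=np.sign(dl[1])*.0179; print("tool",ol+dl*(yy-ol[1])/dl[1])
print(proj("wrist",(.614,-.181,.063),p),160+397/4,160+254/4)
```

```text
1 0.018 0.0075 0.0465 [271. 303.]
1 0.018 0.0075 0.075 [269. 247.]
1 0.018 0.0075 0.085 [268. 227.]
1 0.018 -0.0075 0.0465 [253. 294.]
1 0.018 -0.0075 0.075 [250. 238.]
1 0.018 -0.0075 0.085 [249. 218.]
1 0.03 0.0075 0.0465 [251. 310.]
1 0.03 0.0075 0.075 [248. 254.]
1 0.03 0.0075 0.085 [246. 234.]
1 0.03 -0.0075 0.0465 [232. 301.]
1 0.03 -0.0075 0.075 [229. 245.]
1 0.03 -0.0075 0.085 [228. 225.]
-1 0.018 0.0075 0.0465 [333. 283.]
-1 0.018 0.0075 0.075 [331. 228.]
-1 0.018 0.0075 0.085 [330. 208.]
-1 0.018 -0.0075 0.0465 [314. 274.]
-1 0.018 -0.0075 0.075 [312. 219.]
-1 0.018 -0.0075 0.085 [311. 199.]
-1 0.03 0.0075 0.0465 [354. 277.]
-1 0.03 0.0075 0.075 [351. 221.]
-1 0.03 0.0075 0.085 [350. 201.]
-1 0.03 -0.0075 0.0465 [335. 268.]
-1 0.03 -0.0075 0.075 [332. 212.]
-1 0.03 -0.0075 0.085 [331. 193.]
tool [ 0.00722588 -0.0179     -0.02919897]
tool [ 0.01286345  0.0179     -0.04539802]
[259.47683615 224.00726953] 259.25 223.5
```

The side-view fit puts both tips at z≈0.075 with TCP at 0.046, so the tips sit 28.5 mm behind the reported TCP. I'll allow for that in every height. Descending gently to TCP z≈0.0055 (tips ≈0.034).

move_arm([
  {"translation":[0,0,0.2],"twist":[0,0,0]},
  {"translation":[0,0,0.2],"twist":[0,0,0]},
  {"translation":[0,0,0.1],"twist":[0,0,0]},
  {"translation":[0,0,0],"twist":[0,0,0]},
])

```text
time: 5.8
ee_pos: [0.6134, -0.1807, 0.0153]
orientation: [0.943, -0.333, -0.001, -0.0]
ft_force: [0.4, -0.1, -0.1]
gripper_width: 0.0463
```

move_arm([
  {"translation":[0,0,0.1],"twist":[0,0,0]},
  {"translation":[0,0,0.08],"twist":[0,0,0]},
  {"translation":[0,0,0],"twist":[0,0,0]},
  {"translation":[0,0,0],"twist":[0,0,0]},
])

```text
time: 6.3
ee_pos: [0.6141, -0.181, 0.0058]
orientation: [0.943, -0.333, 0.0, 0.0]
ft_force: [0.4, 0.1, 0.2]
gripper_width: 0.0467
```

move_arm([
  {"translation":[0,0,0],"twist":[0,0,0]},
  {"translation":[0,0,0],"twist":[0,0,0]},
  {"translation":[0,0,0],"twist":[0,0,0]},
  {"translation":[0,0,0],"twist":[0,0,0]},
  {"translation":[0,0,0],"twist":[0,0,0]},
], hand=1, force=20)

```text
time: 6.92
ee_pos: [0.6147, -0.1802, 0.0058]
orientation: [0.943, -0.333, 0.0, -0.001]
ft_force: [2.9, 3.8, -0.7]
gripper_width: 0.012
```

Run:
```python
from h import *
s,im=snap("wrist","w6");print(s["ee_pos"],s["gripper_width"],s["time"],s["ft_force"],s["moment"])
cv2.imwrite("pics/w6c.png",cv2.resize(im[160:310,160:360],(800,600),interpolation=2)[:,:,::-1])
s,im=snap("side","s6");cv2.imwrite("pics/s6c.png",cv2.resize(im[150:225,190:290],(800,600),interpolation=2)[:,:,::-1])
```

```text
[ 0.61467629 -0.18022568  0.00575261] 0.011962524302225549 6.925 [ 2.87147158  3.77969132 -0.67751254] [ 0.65054327 -0.44168422 -0.06949836]
```

View pics/s6c.png

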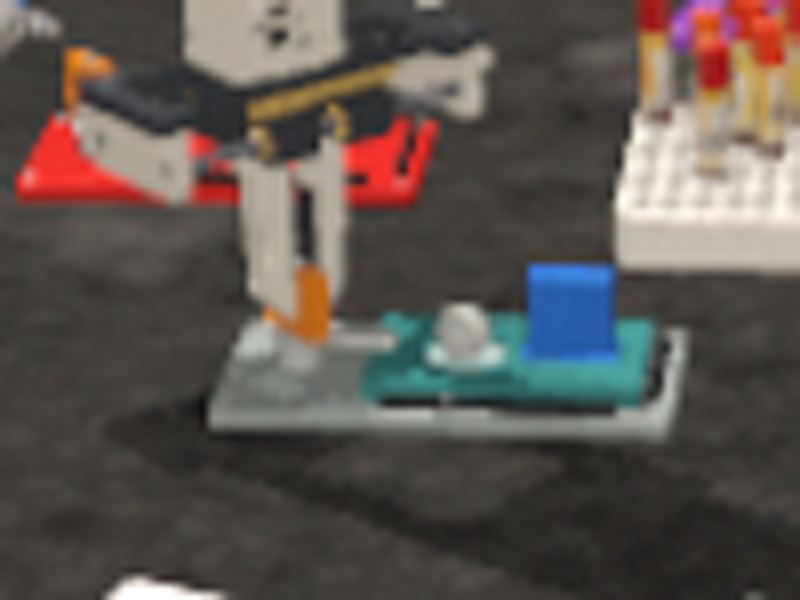

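Gripped: the opening is 12.0 mm, exactly the wing's thickness. Turning counter-clockwise.

move_arm([
  {"translation":[0,-0.015,0],"twist":[0,0,-6]},
  {"translation":[0,0,0],"twist":[0,0,-8]},
  {"translation":[0,0,0],"twist":[0,0,-8]},
  {"translation":[0,0,0],"twist":[0,0,-8]},
  {"translation":[0,0,0],"twist":[0,0,-8]},
  {"translation":[0,0,0],"twist":[0,0,-8]},
  {"translation":[0,0,0],"twist":[0,0,-8]},
  {"translation":[0,0,0],"twist":[0,0,-8]},
])

```text
time: 8.02
ee_pos: [0.6147, -0.1803, 0.0057]
orientation: [0.979, 0.203, 0.0, 0.0]
ft_force: [1.4, 2.0, 0.0]
gripper_width: 0.0115
```

move_arm([
  {"translation":[0,0,0],"twist":[0,0,-7]},
  {"translation":[0,0,0],"twist":[0,0,-7]},
  {"translation":[0,0,0],"twist":[0,0,-4]},
  {"translation":[0,0,0],"twist":[0,0,0]},
  {"translation":[0,0,0],"twist":[0,0,0]},
])

```text
time: 8.65
ee_pos: [0.6147, -0.1803, 0.0057]
orientation: [0.936, 0.351, 0.0, 0.0]
ft_force: [1.2, 1.8, 0.3]
gripper_width: 0.0119
```

Run:
```python
from h import *
s,im=snap("wrist","w7");print(s["ee_pos"],s["orientation"],s["gripper_width"],s["time"],s["ft_force"],s["moment"],s["joints"])
print("tool x yaw",np.degrees(2*np.arctan2(s["orientation"][1],s["orientation"][0])))
s,im=snap("side","s7");cv2.imwrite("pics/s7c.png",cv2.resize(im[150:225,190:290],(800,600),interpolation=2)[:,:,::-1])
```

```text
[ 0.61468595 -0.18025167  0.0057382 ] [9.36478170e-01 3.50725860e-01 4.65953314e-05 8.07566985e-05] 0.011943481537164452 8.65 [1.23085877 1.82418762 0.31074791] [ 0.34786963 -0.39499305  0.07698884] [-4.59063578e-01  5.75212898e-01  1.51394569e+00 -4.89583058e-05
  1.05225251e+00  3.95064833e-01]
tool x yaw 41.06343692006093
```

View pics/w7.png

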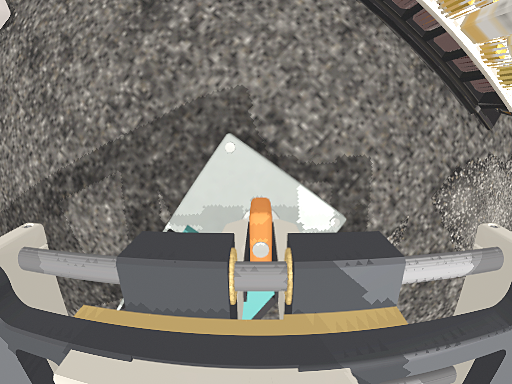

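View pics/s7c.png

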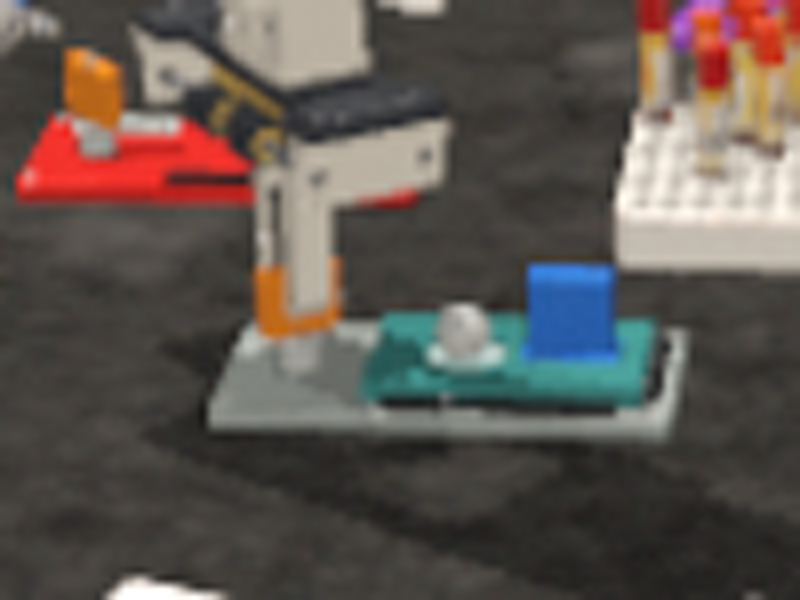

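The clip is off the tray and the wing has turned, with about 5° left to the stop. The moment is still small, so I'm continuing.

move_arm([
  {"translation":[0,0,0],"twist":[0,0,-2]},
  {"translation":[0,0,0],"twist":[0,0,-2]},
  {"translation":[0,0,0],"twist":[0,0,-1]},
  {"translation":[0,0,0],"twist":[0,0,0]},
])

```text
time: 9.25
ee_pos: [0.6147, -0.1803, 0.0057]
orientation: [0.92, 0.392, 0.0, 0.0]
ft_force: [2.4, 2.6, 1.7]
gripper_width: 0.012
```

Run:
```python
from h import *
s=bot.sense();print(s["moment"],s["ft_force"],"tool x yaw",np.degrees(2*np.arctan2(s["orientation"][1],s["orientation"][0])))
```

```text
[ 0.32369673 -0.36669728  0.05053302] [2.37397277 2.58049541 1.67546064] tool x yaw 46.1425089987154
```

move_arm([
  {"translation":[0,0,0],"twist":[0,0,-1]},
  {"translation":[0,0,0],"twist":[0,0,-1]},
  {"translation":[0,0,0],"twist":[0,0,0]},
  {"translation":[0,0,0],"twist":[0,0,0]},
])

```text
time: 9.75
ee_pos: [0.6147, -0.1803, 0.0057]
orientation: [0.913, 0.408, 0.0, 0.0]
ft_force: [2.1, 3.0, 1.3]
gripper_width: 0.012
```

Run:
```python
from h import *
s=bot.sense();print(s["moment"],s["ft_force"],"tool x yaw",np.degrees(2*np.arctan2(s["orientation"][1],s["orientation"][0])))
```

```text
[ 0.49684527 -0.42472491 -0.28199911] [2.09596487 3.03250239 1.30790545] tool x yaw 48.110337892763106
```

The moment jumped to -0.28 N·m, so the stop is reached at about 47°. Release, rise, and go to the blue grip.

move_arm([
  {"translation":[0,0,0],"twist":[0,0,0]},
  {"translation":[0,0,0],"twist":[0,0,0]},
  {"translation":[0,0,0],"twist":[0,0,0]},
  {"translation":[0,0,-0.3],"twist":[0,0,0]},
  {"translation":[0,0,-0.5],"twist":[0,0,0]},
  {"translation":[0,0,-0.5],"twist":[0,0,0]},
  {"translation":[0,0,0],"twist":[0,0,0]},
], hand=0)

```text
time: 10.62
ee_pos: [0.6169, -0.1814, 0.0878]
orientation: [0.913, 0.408, 0.002, 0.003]
ft_force: [0.1, 0.3, -0.8]
gripper_width: 0.0464
```

move_arm([
  {"translation":[0,0,0],"twist":[0,0,8.6]},
  {"translation":[0,0,0],"twist":[0,0,8.6]},
  {"translation":[0,0,0],"twist":[0,0,8.6]},
  {"translation":[0,0,0],"twist":[0,0,8.6]},
  {"translation":[0,0,0],"twist":[0,0,8.6]},
  {"translation":[-0.6,0,0],"twist":[0,0,0]},
  {"translation":[-0.8,0.01,0],"twist":[0,0,0]},
  {"translation":[-0.76,0.01,0],"twist":[0,0,0]},
])

```text
time: 11.62
ee_pos: [0.4837, -0.1927, 0.0828]
orientation: [0.999, 0.045, -0.001, -0.0]
ft_force: [-0.3, -0.9, 0.5]
gripper_width: 0.0464
```

move_arm([
  {"translation":[0,0,0],"twist":[0,0,0]},
  {"translation":[0,0,0],"twist":[0,0,0]},
  {"translation":[0,0,0],"twist":[0,0,0]},
])

```text
time: 12.0
ee_pos: [0.4868, -0.1932, 0.0837]
orientation: [0.999, 0.045, 0.0, 0.0]
ft_force: [0.6, -0.2, 1.4]
gripper_width: 0.0465
```

Run:
```python
from h import *
s,im=snap("wrist","w8");p=(s["ee_pos"],s["orientation"]);print(p,s["time"],"tool x yaw",np.degrees(2*np.arctan2(p[1][1],p[1][0])))
m2,b=blobs(im,"blue",(200,90,320,300));print(b)
print(proj("wrist",(.4855,-.1935,.062),p))
```

```text
(array([ 0.48678233, -0.19324467,  0.08368214]), array([9.98986876e-01, 4.50005440e-02, 3.77670883e-04, 1.74392530e-04])) 12.0 tool x yaw 5.158424946670056
[(np.int32(1341), [248, 171, 25, 61], [259.85, 199.15])]
[259.68200081 208.39898561]
```

View pics/w8.png

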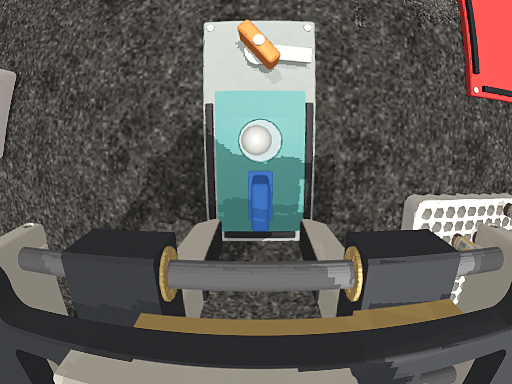

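The clip now points sideways (310,54), clear of the tray, and the ball is in its pocket (257,140). The blue grip (260,200) sits centred between the fingers. Descending.

move_arm([
  {"translation":[-0.02,0,0.3],"twist":[0,0,0]},
  {"translation":[0,0,0.4],"twist":[0,0,0]},
  {"translation":[0,0,0.3],"twist":[0,0,0]},
  {"translation":[0,0,0.2],"twist":[0,0,0]},
  {"translation":[0,0,0.1],"twist":[0,0,0]},
  {"translation":[0,0,0.05],"twist":[0,0,0]},
  {"translation":[0,0,0],"twist":[0,0,0]},
  {"translation":[0,0,0],"twist":[0,0,0]},
])

```text
time: 13.05
ee_pos: [0.4848, -0.1934, 0.0032]
orientation: [0.999, 0.045, 0.0, 0.0]
ft_force: [0.1, 0.7, -0.5]
gripper_width: 0.0464
```

Run:
```python
from h import *
s,im=snap("side","s9");print(s["ee_pos"],s["ft_force"]);cv2.imwrite("pics/s9c.png",cv2.resize(im[150:225,190:290],(800,600),interpolation=2)[:,:,::-1])
```

```text
[ 0.4848411  -0.19341164  0.00320244] [ 0.11302973  0.73089174 -0.51564708]
```

View pics/s9c.png

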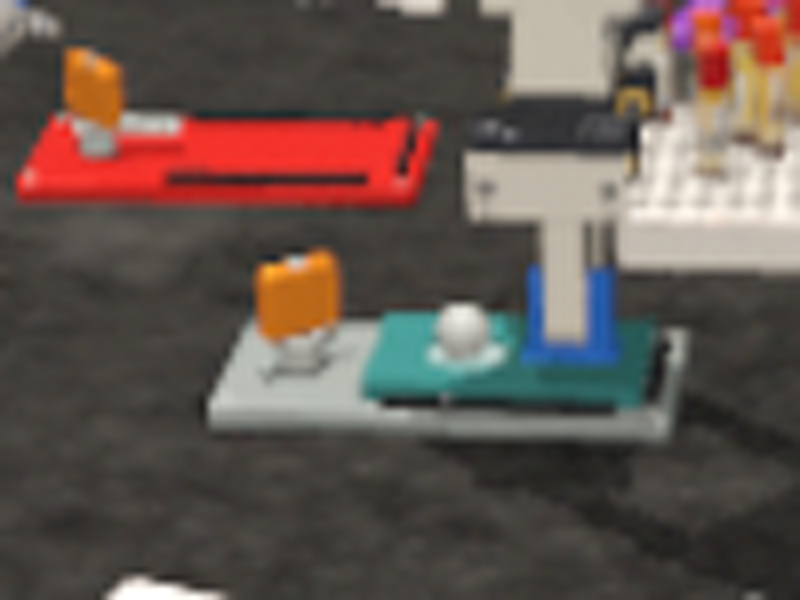

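The finger straddles the blue grip at the right height. Closing, then a slow lift.

move_arm([
  {"translation":[0,0,0],"twist":[0,0,0]},
  {"translation":[0,0,0],"twist":[0,0,0]},
  {"translation":[0,0,0],"twist":[0,0,0]},
  {"translation":[0,0,0],"twist":[0,0,0]},
  {"translation":[0,0,0],"twist":[0,0,0]},
  {"translation":[0,0,0],"twist":[0,0,0]},
], hand=1, force=50)

```text
time: 13.85
ee_pos: [0.4844, -0.1931, 0.0027]
orientation: [0.999, 0.045, -0.0, -0.0]
ft_force: [-0.6, 0.8, -0.3]
gripper_width: 0.0138
```

move_arm([
  {"translation":[0,0,-0.02],"twist":[0,0,0]},
  {"translation":[0,0,-0.04],"twist":[0,0,0]},
  {"translation":[0,0,-0.06],"twist":[0,0,0]},
  {"translation":[0,0,-0.08],"twist":[0,0,0]},
  {"translation":[0,0,-0.08],"twist":[0,0,0]},
  {"translation":[0,0,-0.06],"twist":[0,0,0]},
  {"translation":[0,0,-0.03],"twist":[0,0,0]},
  {"translation":[0,0,0],"twist":[0,0,0]},
])

```text
time: 14.85
ee_pos: [0.4845, -0.1932, 0.025]
orientation: [0.999, 0.045, 0.0, 0.0]
ft_force: [0.1, 0.6, -2.5]
gripper_width: 0.0133
```

Run:
```python
from h import *
s,im=snap("side","s10");print(s["ee_pos"],s["orientation"],s["ft_force"],s["moment"],s["gripper_width"]);cv2.imwrite("pics/s10c.png",cv2.resize(im[150:225,190:290],(800,600),interpolation=2)[:,:,::-1])
s,im=snap("wrist","w10");cv2.imwrite("pics/w10c.png",cv2.resize(im[0:240,130:390],(650,600),interpolation=2)[:,:,::-1])
```

```text
[ 0.48451266 -0.19320833  0.02499414] [9.98997488e-01 4.47660239e-02 1.22629579e-04 8.52082516e-05] [ 0.10746635  0.61567881 -2.47015922] [-0.02590066  0.05945902 -0.01150372] 0.013294131881487372
```

View pics/s10c.png

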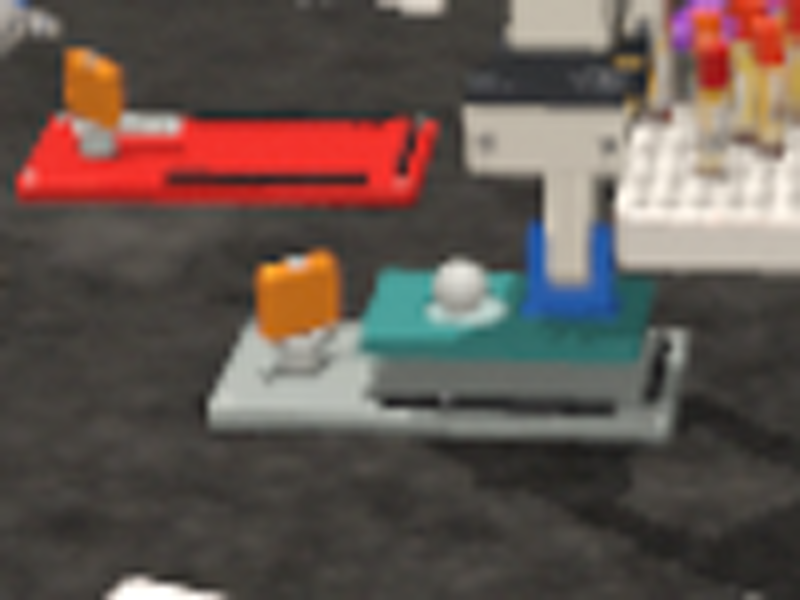

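View pics/w10c.png

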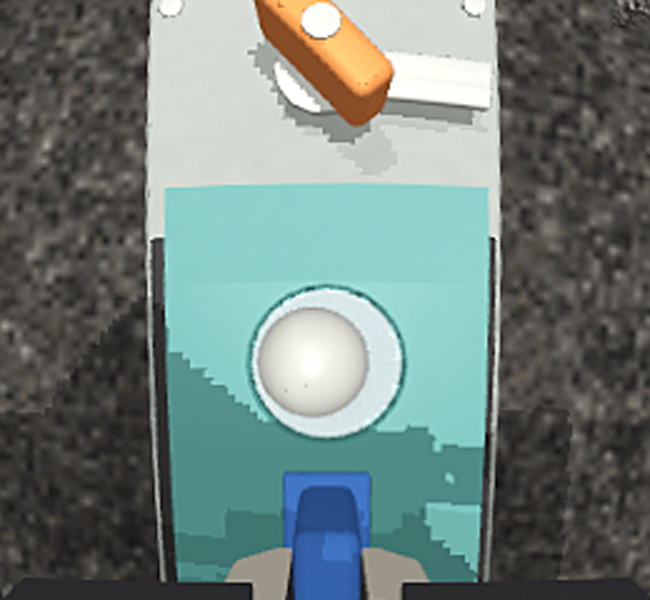

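Lifted level (2.5 N, matching ~0.27 kg) with the ball in the pocket. Underside ≈ TCP z + 7 mm. Now locating the reader glass, the tip box and the pocket offset.

Run:
```python
from h import *
# reader collar ellipse in side, scene
def ell(im,box,thr=110):
    x0,y0,x1,y1=box; g=cv2.cvtColor(im,cv2.COLOR_RGB2GRAY)[y0:y1,x0:x1]; g=cv2.resize(g,None,fx=6,fy=6,interpolation=2)
    m=(g<thr).astype(np.uint8)*255
    cs=[c for c in cv2.findContours(m,cv2.RETR_LIST,cv2.CHAIN_APPROX_NONE)[0] if len(c)>60]
    out=[]
    for c in cs:
        e=cv2.fitEllipse(cv2.convexHull(c)) if len(c)>5 else None
        out.append(((np.array(e[0])+.5)/6-.5+[x0,y0],np.array(e[1])/6,e[2]))
    return out
s=bot.sense();imS,imC=bot.read_camera("side"),bot.read_camera("scene")
for n,im,box in (("side",imS,(196,222,228,242)),("scene",imC,(188,157,212,172)),("w2",load("w2")[0],(0,30,34,95))):
    for e in ell(im,box): print(n,e)
cv2.imwrite("pics/sd11.png",cv2.resize(imS[210:310,180:320],(800,571),interpolation=2)[:,:,::-1])
cv2.imwrite("pics/sc11.png",cv2.resize(imC[130:220,130:270],(800,514),interpolation=2)[:,:,::-1])
im,p=load("w10")
c=plane("wrist",130+(328+.5)/2.5-.5,(362+.5)/2.5-.5,p[0][2]+.0172,p);print("pocket",c,tooldelta(c-p[0],p[1])*60)
```

```text
side (array([211.84504573, 232.20167923]), array([ 9.83604368, 21.90043386]), 83.98904418945312)
side (array([224.48773448, 223.47114309]), array([ 4.55686951, 32.30609385]), 97.36841583251953)
side (array([197.92039696, 223.83699385]), array([ 6.43068695, 23.34449005]), 51.93693542480469)
scene (array([220.93299611, 161.9273421 ]), array([ 5.41843414, 35.43580627]), 107.90787506103516)
scene (array([193.04504204, 154.44625568]), array([ 5.16907247, 19.56073634]), 47.271854400634766)
w2 (array([13.60147222, 61.7611262 ]), array([21.2308019 , 36.01163228]), 16.13190269470215)
w2 (array([14.91476186, 62.01523081]), array([29.69513702, 48.46221415]), 16.557096481323242)
w2 (array([-3.02809079e-02,  3.70985737e+01]), array([ 6.05157153, 25.25271098]), 16.5615291595459)
pocket [ 0.53562221 -0.18950811  0.04204451] [ 51.36216172   1.00377398 -17.20199504]
```

View pics/sd11.png

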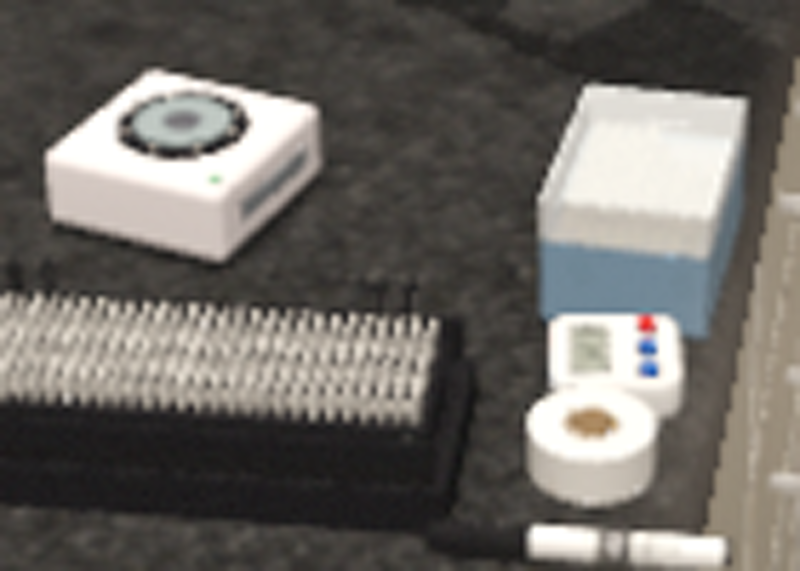

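View pics/sc11.png

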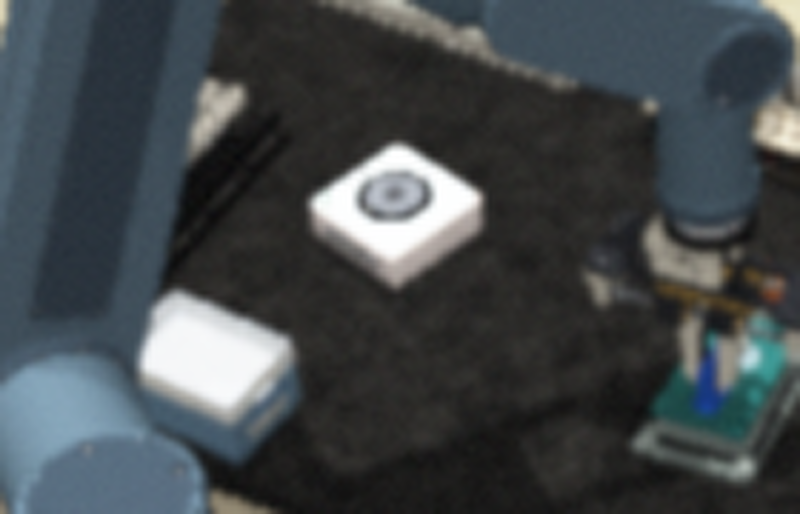

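Run:
```python
from h import *
im,p=load("w2")
a=ray("side",211.85,232.2);b=ray("scene",(395.5)/5.714-.5+130,194.5/5.714-.5+130);c=ray("wrist",14,61.9,p)
print(tri(a,b),tri(a,c),tri(b,c))
for r in(a,b,c): o,d=r;print(o+d*(.049-o[2])/d[2])
# tip box lid top corners side
f=lambda x,y,z:plane("side",(x+.5)/5.714-.5+180,(y+.5)/5.714-.5+210,z)
for q in((585,85),(748,98),(712,210),(540,200)): print("tip",f(*q,.07))
```

```text
(array([0.56670904, 0.17502654, 0.0467878 ]), np.float64(0.006366489523616309)) (array([0.56505616, 0.17650379, 0.04578005]), np.float64(0.002450724191374973)) (array([0.56527758, 0.17134613, 0.0521123 ]), np.float64(0.0017250159112997684))
[0.56175233 0.1827767  0.049     ]
[0.56897307 0.17456546 0.049     ]
[0.56555867 0.1735658  0.049     ]
tip [0.35232266 0.13608009 0.07      ]
tip [0.26557189 0.13619335 0.07      ]
tip [0.27084816 0.25502794 0.07      ]
tip [0.35498376 0.25989954 0.07      ]
```

The reader glass is about (0.5655, 0.175) and the tip box is x<0.355. I'll lift, then carry in smooth ramps to a waypoint where the wrist camera sees the reader past the tray.

move_arm([
  {"translation":[0,0,-0.05],"twist":[0,0,0]},
  {"translation":[0,0,-0.1],"twist":[0,0,0]},
  {"translation":[0,0,-0.15],"twist":[0,0,0]},
  {"translation":[0,0,-0.2],"twist":[0,0,0]},
  {"translation":[0,0,-0.25],"twist":[0,0,0]},
  {"translation":[0,0,-0.25],"twist":[0,0,0]},
  {"translation":[0,0,-0.2],"twist":[0,0,0]},
  {"translation":[0,0,-0.15],"twist":[0,0,0]},
])

```text
time: 16.05
ee_pos: [0.4846, -0.1933, 0.1069]
orientation: [0.999, 0.045, 0.0, 0.0]
ft_force: [0.2, 0.4, -2.3]
gripper_width: 0.0138
```

move_arm([
  {"translation":[-0.005,-0.04,-0.1],"twist":[0,0,0]},
  {"translation":[-0.01,-0.09,-0.05],"twist":[0,0,0]},
  {"translation":[-0.02,-0.15,0],"twist":[0,0,0]},
  {"translation":[-0.03,-0.22,0],"twist":[0,0,0]},
  {"translation":[-0.035,-0.28,0],"twist":[0,0,0]},
  {"translation":[-0.04,-0.33,0],"twist":[0,0,0]},
  {"translation":[-0.045,-0.35,0],"twist":[0,0,0]},
  {"translation":[-0.045,-0.35,0],"twist":[0,0,0]},
])

```text
time: 17.05
ee_pos: [0.4605, -0.0845, 0.1149]
orientation: [0.999, 0.045, 0.0, -0.0]
ft_force: [-0.6, -0.8, -3.2]
gripper_width: 0.014
```

move_arm([
  {"translation":[-0.045,-0.35,0],"twist":[0,0,0]},
  {"translation":[-0.045,-0.35,0],"twist":[0,0,0]},
  {"translation":[-0.045,-0.35,0],"twist":[0,0,0]},
  {"translation":[-0.045,-0.35,0],"twist":[0,0,0]},
  {"translation":[-0.045,-0.35,0],"twist":[0,0,0]},
  {"translation":[-0.045,-0.35,0],"twist":[0,0,0]},
  {"translation":[-0.045,-0.35,0],"twist":[0,0,0]},
  {"translation":[-0.045,-0.35,0],"twist":[0,0,0]},
])

```text
time: 18.05
ee_pos: [0.4237, 0.0806, 0.115]
orientation: [0.999, 0.045, 0.0, -0.0]
ft_force: [1.2, -0.7, -2.7]
gripper_width: 0.0135
```

move_arm([
  {"translation":[-0.045,-0.35,0],"twist":[0,0,0]},
  {"translation":[-0.04,-0.33,0],"twist":[0,0,0]},
  {"translation":[-0.035,-0.28,0],"twist":[0,0,0]},
  {"translation":[-0.03,-0.22,0],"twist":[0,0,0]},
  {"translation":[-0.02,-0.15,0],"twist":[0,0,0]},
  {"translation":[-0.01,-0.08,0],"twist":[0,0,0]},
  {"translation":[0,-0.03,0],"twist":[0,0,0]},
  {"translation":[0,0,0],"twist":[0,0,0]},
])

```text
time: 19.05
ee_pos: [0.4061, 0.1641, 0.1148]
orientation: [0.999, 0.045, -0.0, 0.0]
ft_force: [0.6, -0.2, -3.0]
gripper_width: 0.014
```

Run:
```python
from h import *
s,im=snap("wrist","w12");p=(s["ee_pos"],s["orientation"]);print(p,s["joints"],s["time"],s["gripper_width"],s["ft_force"])
print(proj("wrist",(.5655,.175,.049),p))
```

```text
(array([0.40606205, 0.16408272, 0.11482017]), array([ 9.99003087e-01,  4.46411172e-02, -9.95347964e-06,  5.34602491e-05])) [ 1.28350062e-01  1.20701472e-01  1.89137729e+00 -1.15992175e-04
  1.12954267e+00  1.60988401e+00] 19.05 0.014012177832771465 [ 0.63335252 -0.24644495 -3.0052483 ]
[263.41940211  19.81836646]
```

View pics/w12.png

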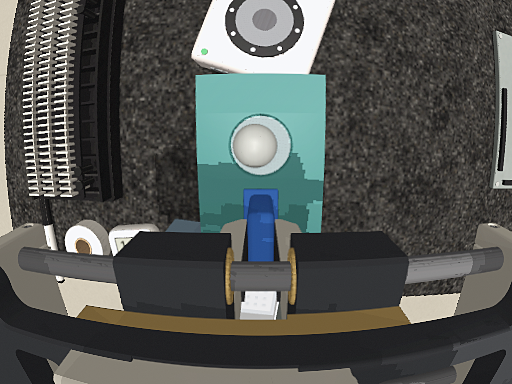

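The reader's glass is at about (265,19), close to the prediction (263,20). The ball sits in its pocket at (255,146). Refining both.

Run:
```python
from h import *
im,p=load("w12")
g=cv2.cvtColor(im,cv2.COLOR_RGB2GRAY)
k=cv2.resize(im[0:75,190:340],(800,400),interpolation=2);cv2.imwrite("pics/w12r.png",k[:,:,::-1])
k=cv2.resize(im[70:240,180:340],(560,595),interpolation=2);cv2.imwrite("pics/w12t.png",k[:,:,::-1])
# pocket: pale pixels
h=cv2.cvtColor(im,cv2.COLOR_RGB2HSV)
m=((h[...,1]<70)&(h[...,2]>120)).astype(np.uint8); z=np.zeros_like(m);z[105:185,215:305]=1;m*=z
c=max(cv2.findContours(m,cv2.RETR_EXTERNAL,2)[0],key=cv2.contourArea)
e=cv2.fitEllipse(cv2.convexHull(c));print(e)
for zz in (.0172,.0142):
  q=plane("wrist",*e[0],p[0][2]+zz,p);print(tooldelta(q-p[0],p[1])*60)
  pts=np.array([plane("wrist",*u[0],p[0][2]+zz,p)[:2] for u in cv2.convexHull(c)],np.float32);print(cv2.minEnclosingCircle(pts))
```

```text
((260.3333435058594, 144.90977478027344), (59.28013229370117, 59.90043258666992), 100.9786376953125)
[ 51.10873665   0.65595997 -17.20119097]
((0.45693162083625793, 0.1679006814956665), 0.018647488206624985)
[ 50.86321844   0.65392301 -14.20118511]
((0.4566854238510132, 0.16787903010845184), 0.01895209588110447)
```

View pics/w12r.png

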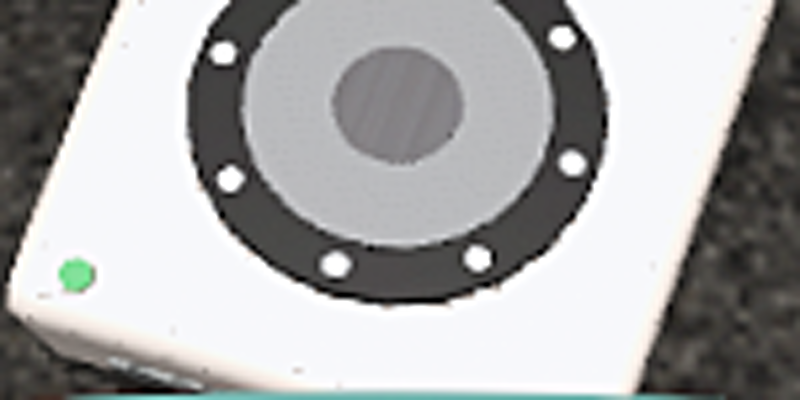

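View pics/w12t.png

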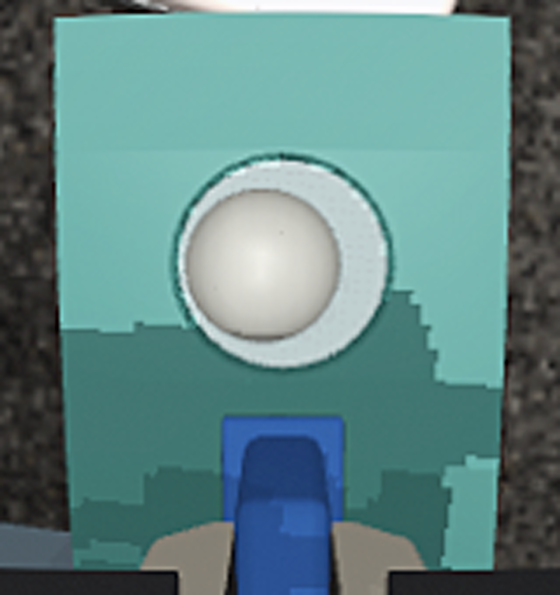

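Run:
```python
from h import *
im,p=load("w12")
f=lambda x,y,z:plane("wrist",190+(x+.5)/5.333-.5,(y+.5)/5.333-.5,z,p)
pts=np.array([f(x,y,.048)[:2] for x,y in((188,110),(607,105),(400,305),(285,280),(520,280),(207,190),(595,180))],np.float32);
A=np.c_[2*pts,np.ones(len(pts))];s=np.linalg.lstsq(A,(pts**2).sum(1),rcond=None)[0];print("collar fit",s[:2],np.sqrt(s[2]+s[0]**2+s[1]**2))
g=f(398,104,.05);print("glass",g)
g=np.array([*((s[:2]+g[:2])/2),.05]);print(g)
R=Ro.from_quat(p[1]).as_matrix()
tcp=g-R@np.array([.0511,.0006,0]);tcp[2]=.05+.04-.0072
print(tcp,tooldelta(tcp-p[0],p[1]))
```

```text
collar fit [0.56481133 0.17405806] 0.035391760441078585
glass [0.56593722 0.17432792 0.05      ]
[0.56537427 0.17419299 0.05      ]
[0.51442443 0.17023282 0.0828    ] [1.80799703 0.05893682 0.53363122]
```

Collar radius measures 35.4 mm (36 expected) and pocket radius about 19 mm (19 expected), so the heights are consistent. Carrying over the glass, then lowering.

move_arm([
  {"translation":[0.04,0,0],"twist":[0,0,0]},
  {"translation":[0.1,0.01,0],"twist":[0,0,0]},
  {"translation":[0.16,0.01,0],"twist":[0,0,0]},
  {"translation":[0.22,0.01,0],"twist":[0,0,0]},
  {"translation":[0.26,0.01,0],"twist":[0,0,0]},
  {"translation":[0.26,0.01,0],"twist":[0,0,0]},
  {"translation":[0.24,0.01,0],"twist":[0,0,0]},
  {"translation":[0.2,0,0],"twist":[0,0,0]},
])

```text
time: 20.1
ee_pos: [0.4958, 0.1686, 0.1147]
orientation: [0.999, 0.045, -0.0, 0.0]
ft_force: [-0.2, -0.2, -1.9]
gripper_width: 0.0138
```

move_arm([
  {"translation":[0.16,0,0.03],"twist":[0,0,0]},
  {"translation":[0.1,0,0.06],"twist":[0,0,0]},
  {"translation":[0.05,0,0.09],"twist":[0,0,0]},
  {"translation":[0.02,0,0.11],"twist":[0,0,0]},
  {"translation":[0,0,0.11],"twist":[0,0,0]},
  {"translation":[0,0,0.08],"twist":[0,0,0]},
  {"translation":[0,0,0.04],"twist":[0,0,0]},
  {"translation":[0,0,0.01],"twist":[0,0,0]},
])

```text
time: 21.1
ee_pos: [0.5144, 0.1704, 0.083]
orientation: [0.999, 0.045, -0.0, -0.0]
ft_force: [-0.5, 1.5, -1.9]
gripper_width: 0.0138
```

move_arm([
  {"translation":[0,0,0],"twist":[0,0,0]},
  {"translation":[0,0,0],"twist":[0,0,0]},
  {"translation":[0,0,0],"twist":[0,0,0]},
  {"translation":[0,0,0],"twist":[0,0,0]},
  {"translation":[0,0,0],"twist":[0,0,0]},
  {"translation":[0,0,0],"twist":[0,0,0]},
])

```text
time: 21.85
ee_pos: [0.5144, 0.1704, 0.0831]
orientation: [0.999, 0.045, 0.0, -0.0]
ft_force: [-0.5, -0.1, -2.4]
gripper_width: 0.0138
```

Run:
```python
from h import *
s,im=snap("wrist","w13");p=(s["ee_pos"],s["orientation"]);print(p,s["time"],s["gripper_width"],s["ft_force"])
t=np.array([.51442,.17023,.0828]);print(tooldelta(t-p[0],p[1]))
h=cv2.cvtColor(im,cv2.COLOR_RGB2HSV)
m=((h[...,1]<70)&(h[...,2]>120)).astype(np.uint8); z=np.zeros_like(m);z[105:185,215:305]=1;m*=z
c=max(cv2.findContours(m,cv2.RETR_EXTERNAL,2)[0],key=cv2.contourArea);e=cv2.fitEllipse(cv2.convexHull(c));print(e,plane("wrist",*e[0],p[0][2]+.0172,p))
s,im=snap("side","s13");cv2.imwrite("pics/s13c.png",cv2.resize(im[170:270,170:310],(800,571),interpolation=2)[:,:,::-1])
```

```text
(array([0.51443918, 0.17038593, 0.08306142]), array([ 9.98998297e-01,  4.47482217e-02,  9.78749464e-07, -2.75277757e-06])) 21.85 0.013838255106633576 [-0.47639956 -0.10608589 -2.41022636]
[-0.00055073  0.0025599   0.00435693]
((260.3994140625, 144.83323669433594), (59.539485931396484, 59.88336181640625), 90.27147674560547) [0.56545225 0.17426579 0.10026142]
```

View pics/s13c.png

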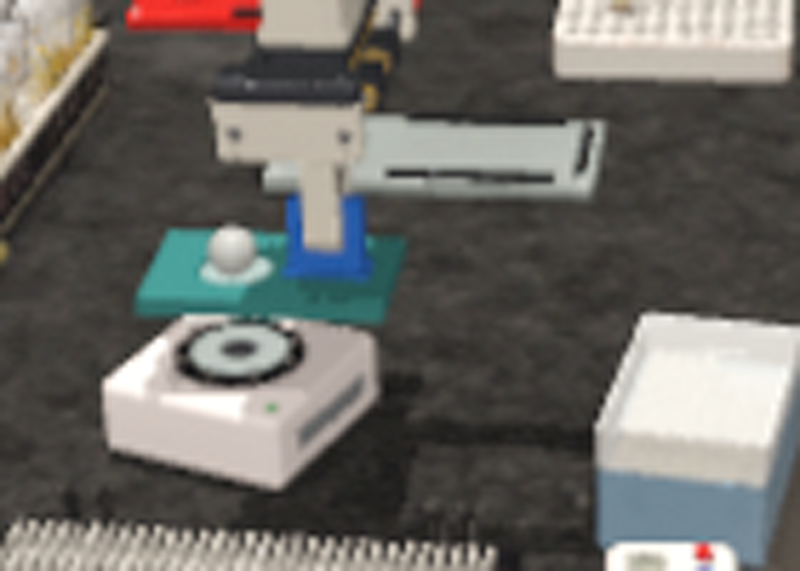

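View pics/w13.png

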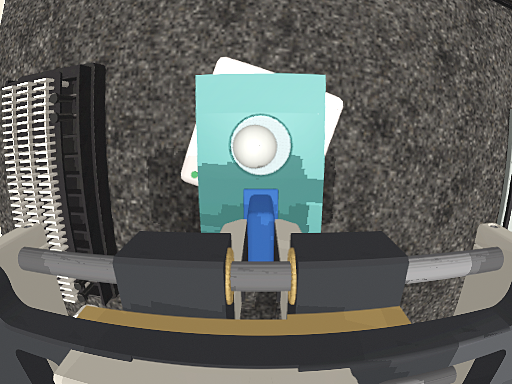

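The tray is level over the reader with the ball in its pocket. A last check of the underside height from the side view's lower tray corners.

Run:
```python
from h import *
pk=np.array([.56545,.17427]); a=np.radians(5.13); ux=np.array([np.cos(a),np.sin(a)]);uy=np.array([-ux[1],ux[0]])
for X in(45,-85):
  for z in(.085,.090,.095): print(X,z,(proj("side",[*(pk+ux*X/1000+uy*.04),z])-[170,170]+.5)*5.714-.5)
s=bot.sense();print(s["time"],np.abs(s["joint_velocities"]).max())
```

```text
45 0.085 [135.12182844 321.92382413]
45 0.09 [134.42170699 313.40559453]
45 0.095 [133.71961218 304.86335545]
-85 0.085 [381.34819473 331.32865628]
-85 0.09 [380.99077607 322.73188558]
-85 0.095 [380.6323391  314.11062217]
21.95 0.003134062166860796
```

Observed lower corners are at (137,312) and (383,322), against predictions of (134,313) and (381,323) for z = 0.090. The tray is level and 4 cm above the glass. Handing in.

Run:
```python
from rig import bot
print(bot.hand_in())
```

```text
the job is handed in; nothing more can be done
None
```

The job is handed in at about 22 s, with the arm still holding the tray over the camera. The hand-in reports no verdict.

**What I did:**
- Turned the wing nut counter-clockwise until the moment jumped to -0.28 N·m, which I took as the stop. The clip points sideways, clear of the tray.
- Gripped the blue grip at 50 N, lifted the tray, and carried it in slow ramps to the white camera.

**Last checks:**
- **Centring:** the pocket is at (0.5654, 0.1743). My glass estimates were (0.5659, 0.1743) from the glass and (0.5648, 0.1741) from the collar. I aimed at their mean, and the pocket is within about 0.1 mm of it, on a calibration good to about 2 mm.
- **Height and level:** the underside is about 0.090 m above the bench, so 4 cm above the glass. Both lower tray corners in the side view fit a level tray at that height.
- **Ball and grip:** the ball is in the pocket, a little off centre. The grip opening is 13.8 mm and the arm was still.

**What disagreed:**
- **Finger length:** the fingertips are about 28 mm shorter than the stated TCP. My first close on the nut therefore shut on air just above the wing without touching anything. I measured the offset from the side view and allowed for it from then on.
- **Glass position:** my side-view estimate of the glass alone was about 9 mm off the others in y. I used the close wrist view instead.

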